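# Clip the tea box shut

## Task

Clip the wooden tea box shut with its draw latch: bring the steel wire loop over the hooked keeper on the sliding lid so that the loop's end bar is caught under the hook, then push the lever over until it lies flat and has pulled the lid home. Work gently, by feel: do not jam the loop down on the keeper or bear hard on the lever. Leave the things standing on and around the box where they are.

Things in the scene. Friction and masses are not known exactly. Their poses are not given: they have to be found in the camera images.
- pivot (a point): middle of the lever's hinge axis, 15 mm above the flat top of the plywood box (240 x 220 mm, fixed, top 95 mm above the counter). Axes are the box's: x level, from lever towards keeper and lid, y along the hinge, z up. The latch lies in the xz plane through this point; the lid slides along x. Box edges: 90 mm to -x, 150 mm to +x, 110 mm either side
- lever (a joint): lever angle, rad: 0 = flat (on a firm rubber rest), pointing to the box's -x; 1.57 = upright; grows as it opens towards the keeper, to 2.27. Stays where left (0.025 Nm friction). The loop is hinged to the lever at (-13.8, 0, -2.4) mm from pivot when the lever is at 0, a point that turns with the lever
- paddle: lever's steel plate, 46 x 26 x 4 mm, from 14 to 60 mm off the hinge axis. Origin on the axis; its -x points to the free end; faces at z = -1 and +3 mm; +z is the face to push (up when closed, towards the keeper when upright). Loop hooked: resists from about 1.3 rad, at most about 7 N (45 mm from the hinge), and snaps flat by itself below about 0.2 rad
- loop: loop of 5 mm steel wire, 34 mm wide, 72 mm long. Origin on its hinge at the lever; its x points along the loop to the end bar, its y along the bar. It turns stiffly (0.022 Nm) and stays where it is left; starts raised above the keeper, unhooked
- bar (a point): middle of the loop's end bar (5 mm round, 34 mm long along y), 71.8 mm from the loop's hinge
- knob (a point): centre of the black ball knob, 16 mm across, to hold the loop by: 17 mm beyond the bar along the loop's x and 22 mm above it along the loop's z, on a thin stem
- lid: lid, sliding along the box's x, with the keeper on it. Origin: on its flat top, right under the bar's seat, 15 mm below pivot and 58 mm to +x of it when shut, 67 mm as it stands open now. A rubber seal pushes it open (6 N per mm, plus 3 N friction). Loop hooked and lever flat: 1 to 2 mm short of shut
- seat (a point): mean place of the seated bar's centre, 13 mm above the lid. The keeper is a steel hook 22 mm wide whose screw sets it up to 4 mm higher or lower: not measured, feel for it. From the true seat: post face 2.8 mm to -x; lip reaches 3 mm to +x, underside 4.2, top 8.2 mm up; ledge top 3.3 mm down, reaches 10 mm to +x. The bar comes down past the lip on to the ledge, then goes to -x under the lip
- spice_jar: small amber glass spice jar with steel cap, 30 mm across, 45 mm tall, on the box's deck; a bystander, origin under its centre
- tea_tin: small aluminium tin, 32 mm across, 36 mm tall, on the box's deck; a bystander, origin under its centre
- mug: white mug, 80 mm across, 90 mm tall; a bystander, origin under its centre
- sugar_bowl: blue bowl, 100 mm across, 50 mm tall; a bystander, origin under its centre
- spoon: spoon with a wooden handle; a bystander, origin under its centre (about)
- coffee_jar: amber coffee jar, 76 mm across, 130 mm tall; a bystander, origin under its centre
- saucer: blue plate, 130 mm across; a bystander, origin under its centre

How it is judged:
On the way:
1. the loop's bar is caught under the keeper's hook while the lever still stands open (x of bar in the frame of seat between -0.004 and 0.0025 m and z of bar in the frame of seat between -0.007 and 0.0062 m and value of joint lever above 0.7 rad), for 0.2 s.
At the end, for the whole second after the job is handed in: The bar sits in the keeper, under its hook (within 4 mm of the seat along x), the lever lies flat (under 0.08 rad), the lid is drawn to within 3 mm of shut, and the latch stays so by itself (x of bar in the frame of seat between -0.004 and 0.0025 m and z of bar in the frame of seat between -0.007 and 0.0062 m and value of joint lever below 0.08 rad and x of lid in the frame of pivot below 0.061 m); the robot touches nothing.
It fails at once if the lever is borne on with more than 25 N (contact force between anything else and paddle above 25 N).
It fails at once if the loop is jammed on the keeper with more than 25 N while the lever still stands open (above 1.4 rad) (contact force between loop and lid above 25 N and value of joint lever above 1.4 rad).
It fails at once if a thing standing on or around the box is shifted by more than 20 mm (distance of any of spice_jar, tea_tin, mug, sugar_bowl, spoon, coffee_jar, saucer from where it was at the start of the episode above 0.02 m).
It also fails if it takes over 48 s, if anything falls off the work surface, if the arm or the gripper's body presses on something with over 40 N, if the wrist force passes 120 N, or if a joint passes its speed limit or range.

## Robot

A 6-joint arm with a two-finger parallel gripper is mounted at the origin on the work surface. World frame = base frame: x ahead of the robot, y to its left, z up, the work surface at z = 0. Lengths are in m, angles in rad, forces in N, time in s.
With the tool pointing down it reaches from about 0.35 to 0.8 m from the base axis. Payload 7.3 kg.
Tool frame: the origin (TCP) lies at the very end of the fingers, on their centre line; the grasp point (between the pads) lies 19 mm behind it (ctrl.pinch_z is the distance from the TCP to the grasp point, in m); z points along the fingers, y is the direction in which the jaws open and shut (so a half turn about z gives the same grasp; the last joint's range is limited). The gripper opens to 85 mm and grips with 20 to 120 N. Pads are 22 mm wide; open, the fingers measure 114 mm over their backs; the gripper's body (76 mm by 85 mm) begins 54 mm behind the grasp point. The pads swing forward as they close: fully open they stand 13 mm farther back than shut.
Start: joints at [1.163, 0.342, 1.524, -0, 1.275, -0.146], TCP at [0.136, 0.507, 0.231] pointing down, gripper open.
Joint ranges: [-2.53, 2.53], [-0.77, 2.02], [0.04, 2.7], [-1, 4.14], [0.28, 2.66], [-3.11, 3.11]. Speed limits (rad/s): [2.57, 2.57, 3.14, 3.14, 3.14, 3.14].

## Interface

Orientations are given as [roll, pitch, yaw] about the fixed x, y, z axes, in that order (R = Rz(yaw) Ry(pitch) Rx(roll)).
In Python, from plant import sensors, eyes, ctrl gives the robot as it stands.
- The arm moves only by the tool carry_out, never from a script. Its arguments are lists of equal length, an entry for each row: "jaw": the opening, from 0 (shut) to 1 (fully open); "linear": the shift along the tool's x, y, z in mm, a list of three; "spin": the turn about the tool's z in degrees. In form: {"jaw": [jaw, ...], "linear": [[tx, ty, tz], ...], "spin": [spin, ...]}. A call has 1 to 12 rows; each row is the pose to reach, as a shift and turn from the pose commanded when the call began, along the tool's axes at that moment; what a row does not reach only later rows make up. A row lasts 1/12 s, in which the tool goes at most 41.7 mm and 7.16 degrees, less where a joint would pass 70% of its speed; a pose out of reach is approached as far as the arm can. A call with a gripper value outside its range is refused whole. The fingers move at their own pace and stop on an object; "squeeze" is the grip in N (left out, the last holds). Time passes only in rows, so rows that repeat a pose let the fingers close. It gives the time, the measured TCP pose, the force and the opening at its end, in the units of the state.
- sensors.get_obs(): the state, without advancing time (a new reading comes with each control period).
- eyes.snapshot(name): name is "scene" or "top" or "wrist"; returns a dict with "pixels" (420x560x3 uint8, red, green, blue), "fx", "fy", "cx", "cy" (pixels), "dist" ([k1, k2, p1, p2, k3] as OpenCV has them; the pictures are not rectified), "pose" (4x4, takes a point from camera to world coordinates). Camera axes: x right, y down, z forward; pixel columns grow to the right and rows downward; lengths in m; the calibration is good to about 2 mm. A picture is of the moment at which its call begins. There is no depth.
- ctrl.job_done(): hands the job in, once; it reports no verdict.
The state is a dict: "clock": time; "q": joint angles; "joint_vel": joint speeds; "effort": joint torques, N m; "position": TCP position; "tcp_rot": TCP orientation; "ft_force": force on the tool from outside, world axes, zero at the start; "ft_torque": the same for the moment, N m; "gripper_width": finger opening in m.
Only numpy, scipy, OpenCV 4.12 (cv2) and the standard library are available. Lean on these libraries where they do the work, as an engineer would, in place of code of your own. Each camera call takes 0.05 s, during which the arm holds its last target.

## Working session

There is one attempt and no reset: what is moved stays moved. The work goes in short steps, Python scripts to look and compute and a tool call to move; the robot and the scene stay as the last step left them, time stands still between calls to the robot, and variables do not carry over. Pictures are saved under pics/ and viewed, and the job is handed in when it is done.

Besides the shell and the picture viewer there is one more tool, called after "Call:" as name(argument=value, ...), one argument or row to a line, values as JSON. carry_out: Moves the arm, as the interface text tells. Its arguments: {"type":"object","properties":{"jaw":{"type":"array"},"linear":{"type":"array"},"spin":{"type":"array"},"squeeze":{"type":"number"}},"required":["jaw","linear","spin"]}

```bash
ls; mkdir -p pics
python3 - <<'E'
from plant import sensors, eyes, ctrl
import cv2,pickle
print(sensors.get_obs())
print(ctrl.pinch_z)
d={}
for n in ["scene","top","wrist"]:
    s=eyes.snapshot(n); d[n]=s
    cv2.imwrite(f"pics/{n}0.png",s["pixels"][:,:,::-1])
    print(n,s["fx"],s["fy"],s["cx"],s["cy"],s["dist"]); print(s["pose"])
pickle.dump(d,open("d0.pkl","wb"))
E
```

```text
pics
{'clock': 0.0, 'q': array([ 1.16299681e+00,  3.42719998e-01,  1.52503343e+00, -1.56066216e-05,
        1.27539002e+00, -1.45987502e-01]), 'joint_vel': array([ 2.50775268e-04, -7.16017906e-05,  4.02485757e-04,  1.83537860e-03,
        1.66473306e-04,  7.49899425e-04]), 'effort': array([-5.10026366e-04, -4.33671105e+01, -2.46007133e+01, -1.58451380e-04,
        7.92712119e-03,  2.65534528e-08]), 'position': array([0.13570031, 0.50673868, 0.23062164]), 'tcp_rot': array([-3.14005619e+00, -2.10827433e-04,  2.87978503e+00]), 'ft_force': array([ 0.03158708,  0.19057192, -0.42704681]), 'ft_torque': array([-0.02782905, -0.01955423, -0.02515202]), 'gripper_width': 0.08570904024142573}
0.0187
scene 479.43920712091136 479.43920712091136 287.93715210605694 208.05553498864168 [0.02976596 0.         0.         0.         0.        ]
[[ 0.33583499  0.77143355 -0.54046752  1.07636296]
 [ 0.94182206 -0.28332988  0.18081869 -0.23235547]
 [-0.013641   -0.56974948 -0.82170521  1.07951681]
 [ 0.          0.          0.          1.        ]]
top 463.0794670587822 463.0794670587822 279.1263525520694 209.0169467201962 [0.04321275 0.         0.         0.         0.        ]
[[-1.04982100e-03 -9.95820367e-01  9.13273986e-02  3.29614081e-01]
 [-9.99868061e-01  2.52569997e-03  1.60462360e-02 -2.20754686e-02]
 [-1.62098342e-02 -9.12985033e-02 -9.95691631e-01  1.40308700e+00]
 [ 0.00000000e+00  0.00000000e+00  0.00000000e+00  1.00000000e+00]]
wrist 318.3598911599794 318.3598911599794 278.3931282529847 211.67743134776873 [-0.01061923  0.          0.          0.          0.        ]
[[ 0.25835194  0.92003149  0.29461216  0.06014857]
 [ 0.96604996 -0.24562676 -0.08009353  0.52661534]
 [-0.00132394  0.30530239 -0.95225453  0.37366276]
 [ 0.          0.          0.          1.        ]]
```

View pics/scene0.png

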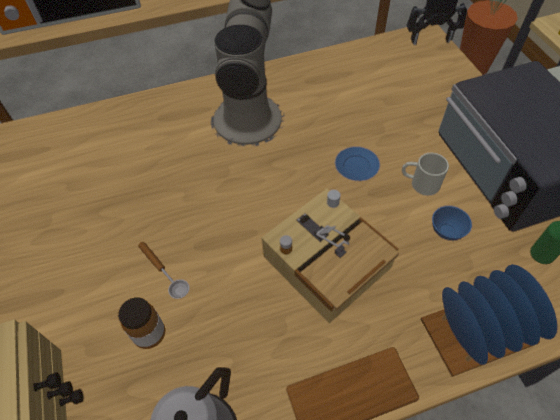

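View pics/top0.png

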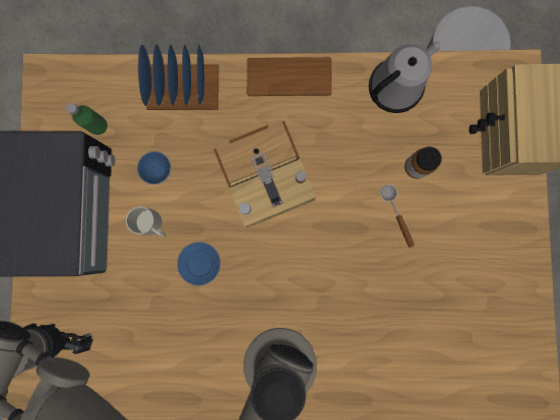

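View pics/wrist0.png

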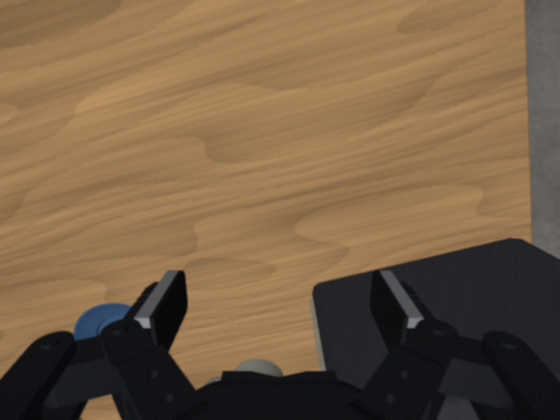

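Run:
```python
import cv2,pickle
d=pickle.load(open("d0.pkl","rb"))
a=d["top"]["pixels"][115:230,205:325,::-1]
cv2.imwrite("pics/topc.png",cv2.resize(a,None,fx=5,fy=5,interpolation=cv2.INTER_CUBIC))
a=d["scene"]["pixels"][180:320,255:405,::-1]
cv2.imwrite("pics/scenec.png",cv2.resize(a,None,fx=4,fy=4,interpolation=cv2.INTER_CUBIC))
```

```text
(no output)
```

View pics/topc.png

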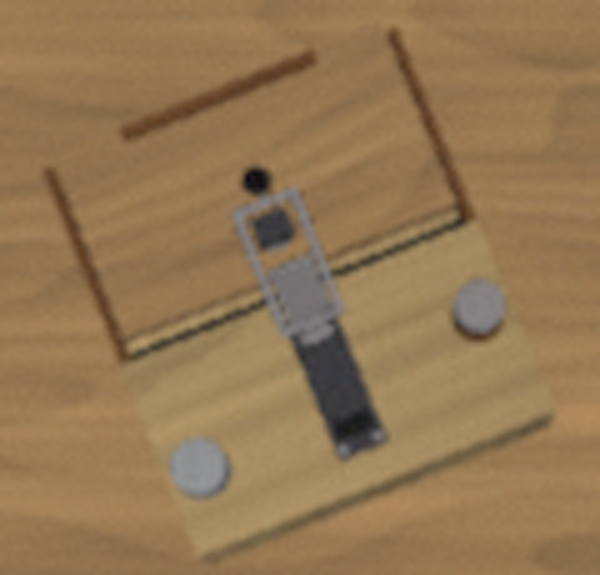

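View pics/scenec.png

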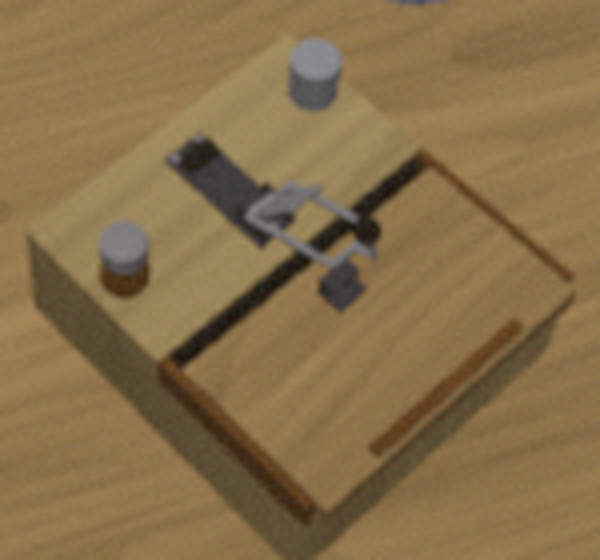

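```bash
cat > h.py <<'E'
import numpy as np,cv2,pickle
from scipy.spatial.transform import Rotation as R
def ray(s,uv):
    K=np.array([[s["fx"],0,s["cx"]],[0,s["fy"],s["cy"]],[0,0,1.]])
    p=cv2.undistortPoints(np.array([[uv]],float),K,np.array(s["dist"],float))[0,0]
    T=s["pose"]; return T[:3,3],T[:3,:3]@np.array([p[0],p[1],1])
def onz(s,uv,z):
    o,d=ray(s,uv); return o+d*(z-o[2])/d[2]
def tri(obs):
    A=np.zeros((3,3));b=np.zeros(3)
    for s,uv in obs:
        o,d=ray(s,uv); d=d/np.linalg.norm(d); P=np.eye(3)-np.outer(d,d); A+=P;b+=P@o
    x=np.linalg.solve(A,b)
    return x
def proj(s,X):
    T=np.linalg.inv(s["pose"]);K=np.array([[s["fx"],0,s["cx"]],[0,s["fy"],s["cy"]],[0,0,1.]])
    X=np.atleast_2d(np.array(X,float))
    return cv2.projectPoints(X,cv2.Rodrigues(T[:3,:3])[0],T[:3,3],K,np.array(s["dist"],float))[0][:,0]
def rpy(v): return R.from_euler("xyz",v).as_matrix()
E
python3 - <<'E'
from h import *
d=pickle.load(open("d0.pkl","rb"))
t=lambda u,v:(205+u/5-.4,115+v/5-.4)
s=lambda u,v:(255+u/4-.4,180+v/4-.4)
T=d["top"];S=d["scene"]
for n,p in dict(nr=(552,412),nl=(197,545),lidL=(124,358),lidR=(470,220),farL=(48,170),farR=(393,30)).items(): print(n,onz(T,t(*p),.095).round(4))
for n,p in dict(left=(30,235),near=(290,38),lidA=(420,150),lidB=(165,365)).items(): print(n,onz(S,s(*p),.095).round(4))
print("knob",tri([(T,t(257,180)),(S,s(368,231))]))
print("bar",tri([(T,t(268,203)),(S,s(352,240))]))
E
```

```text
nr [ 0.4836 -0.1029  0.095 ]
nl [0.4084 0.0985 0.095 ]
lidL [0.5153 0.1408 0.095 ]
lidR [ 0.5943 -0.0569  0.095 ]
farL [0.6244 0.1854 0.095 ]
farR [ 0.7055 -0.013   0.095 ]
left [ 0.4907 -0.1035  0.095 ]
near [0.4077 0.0985 0.095 ]
lidA [0.5151 0.1406 0.095 ]
lidB [ 0.5998 -0.0575  0.095 ]
knob [0.60034149 0.06031029 0.17659446]
bar [0.59205967 0.0558292  0.15658812]
```

Call:
carry_out(
  jaw=[0.5,0.5,0.5,0.5,0.5,0.5,0.5,0.5,0.5,0.5,0.5,0.5],
  linear=[
    [-25,-15,-15],
    [-58,-37,-25],
    [-92,-58,-30],
    [-126,-79,-30],
    [-160,-100,-30],
    [-194,-121,-30],
    [-228,-143,-30],
    [-262,-164,-30],
    [-296,-186,-30],
    [-330,-207,-30],
    [-364,-228,-30],
    [-398,-250,-30],
  ],
  spin=[-3,-6,-9,-12,-15,-18,-21,-24,-27,-30,-33,-37],
  squeeze=20,
)

```text
clock: 1.15
position: [0.4565, 0.1609, 0.2612]
tcp_rot: [3.141, -0.0, -2.755]
ft_force: [-0.3, 1.5, -0.3]
gripper_width: 0.0428
```

Call:
carry_out(
  jaw=[0.5,0.5,0.5,0.5,0.5,0.5,0.5],
  linear=[
    [-14,-37,0],
    [-28,-74,0],
    [-42,-111,0],
    [-53,-140,0],
    [-57,-150,0],
    [-57,-150,0],
    [-57,-150,0],
  ],
  spin=[0,0,0,0,0,0,0],
)

```text
clock: 1.73
position: [0.5641, 0.0451, 0.2607]
tcp_rot: [3.14, -0.001, -2.758]
ft_force: [-0.0, -0.0, 0.3]
gripper_width: 0.0428
```

```bash
cat > snap.py <<'E'
import sys,cv2,pickle
from plant import sensors, eyes
def snap(names,tag):
    d={}
    for n in names:
        s=eyes.snapshot(n); d[n]=s
        cv2.imwrite(f"pics/{n}{tag}.png",s["pixels"][:,:,::-1])
    d["obs"]=sensors.get_obs()
    pickle.dump(d,open(f"d{tag}.pkl","wb")); return d
if __name__=="__main__":
    d=snap(sys.argv[2:],sys.argv[1]); o=d["obs"]; print(o["clock"],o["position"],o["tcp_rot"],o["ft_force"],o["gripper_width"])
E
python3 snap.py 1 wrist scene
```

```text
1.8333 [0.56367136 0.04618314 0.2613328 ] [ 3.14080448e+00 -4.11359125e-04 -2.75638205e+00] [-0.40962373 -1.08541821  0.75862747] 0.042524359257119004
```

View pics/wrist1.png

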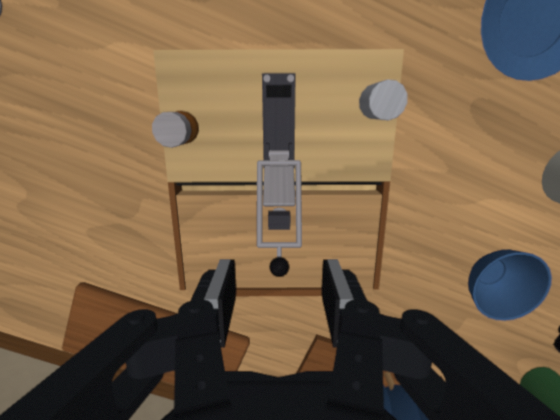

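Run:
```python
import cv2,pickle
d=pickle.load(open("d1.pkl","rb"))
a=d["wrist"]["pixels"][50:300,150:410,::-1]
cv2.imwrite("pics/w1c.png",cv2.resize(a,None,fx=3,fy=2.4 and 3,interpolation=cv2.INTER_CUBIC)[:600*2])
a=d["wrist"]["pixels"][140:290,230:330,::-1]
cv2.imwrite("pics/w1d.png",cv2.resize(a,None,fx=4,fy=4,interpolation=cv2.INTER_CUBIC))
```

```text
(no output)
```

View pics/w1d.png

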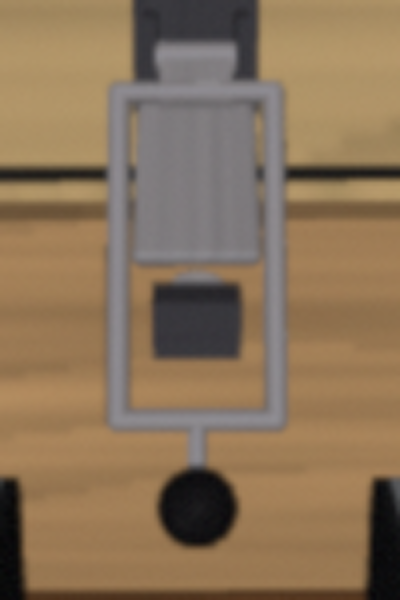

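Run:
```python
import cv2,pickle
d=pickle.load(open("d1.pkl","rb"))
a=d["scene"]["pixels"][180:320,255:405,::-1]
cv2.imwrite("pics/s1c.png",cv2.resize(a,None,fx=4,fy=4,interpolation=cv2.INTER_CUBIC))
```

```text
(no output)
```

View pics/s1c.png

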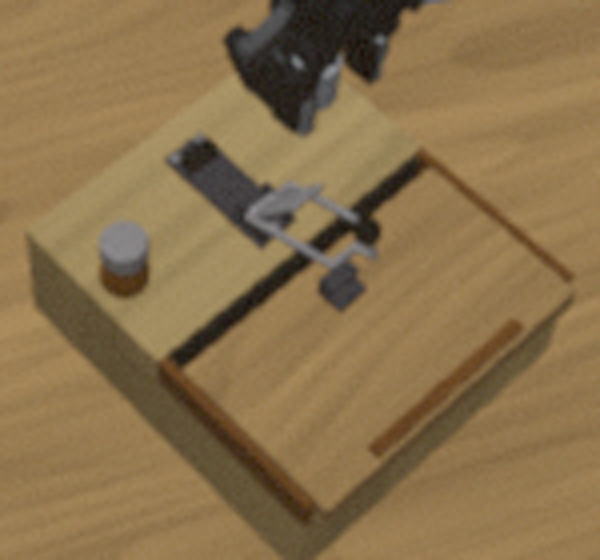

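```bash
cat > fit.py <<'E'
from h import *
from scipy.optimize import least_squares
d0=pickle.load(open("d0.pkl","rb"));d1=pickle.load(open("d1.pkl","rb"))
T=d0["top"];S=d0["scene"];W=d1["wrist"]
t=lambda u,v:(205+u/5-.4,115+v/5-.4)
s=lambda u,v:(255+u/4-.4,180+v/4-.4)
w=lambda u,v:(230+u/4-.4,140+v/4-.4)
def model(p):
    x,y,z,yaw,th,ps=p[:6]
    Rz=R.from_euler("z",yaw).as_matrix(); P=np.array([x,y,z])
    L=lambda a:P+Rz@(np.array(a)*1e-3)
    Ry=lambda a:R.from_euler("y",a).as_matrix()
    h=Ry(th)@np.array([-13.8,0,-2.4])
    # loop pitch ps: up positive => rotate about y by -ps
    q=lambda a:h+Ry(-ps)@np.array(a,float)
    pts=dict(c_m_m=L([-90,-110,-15]),c_m_p=L([-90,110,-15]),
      knob=L(q([88.8,0,22])),bar=L(q([71.8,0,0])),barp=L(q([71.8,14.5,0])),barm=L(q([71.8,-14.5,0])),
      hp=L(q([0,14.5,0])),hm=L(q([0,-14.5,0])),
      pe_p=L(Ry(th)@np.array([-60,13,3.])),pe_m=L(Ry(th)@np.array([-60,-13,3.])),
      hinge=L(h),seat=L([67,0,-2]))
    return pts
obs=[(T,"c_m_m",t(552,412)),(T,"c_m_p",t(197,545)),(S,"c_m_m",s(30,235)),(S,"c_m_p",s(290,38)),
 (W,"c_m_p",(155,51)),(W,"c_m_m",(404,50)),
 (T,"knob",t(257,180)),(S,"knob",s(368,231)),(W,"knob",w(198,507)),(W,"bar",w(196,419)),
 (W,"barp",w(118,419)),(W,"barm",w(275,419)),(W,"hp",w(118,92)),(W,"hm",w(275,92)),(T,"barp",t(240,215)),(T,"barm",t(292,193)),
 (S,"barm",s(332,263)),]
if __name__=="__main__":
    def f(p):
        m=model(p); r=[]
        for c,n,uv in obs: r+=list((proj(c,m[n])[0]-uv)*(1 if c is W else 1.2))
        return r+[(p[2]-.110)*2000]
    r=least_squares(f,[.53,.031,.11,.386,2.2,.5],loss="soft_l1")
    print(r.x.round(4),r.cost)
    rr=np.array(f(r.x)[:-1]).reshape(-1,2)
    for (c,n,uv),e in zip(obs,rr): print("TSW"[[T is c,S is c,W is c].index(True)],n,e.round(1))
    for k,v in model(r.x).items(): print(k,v.round(4), proj(W,v)[0].round(1))
    np.save("fit.npy",r.x)
E
python3 fit.py
```

```text
[0.5286 0.031  0.1095 0.3803 2.0356 0.3932] 643.1728145986821
T c_m_m [ 0.7 -0.9]
T c_m_p [-0.5  1.8]
S c_m_m [-1.2 -1.7]
S c_m_p [-0.1 -1.3]
W c_m_p [248.9   0.5]
W c_m_m [-249.7    0.5]
T knob [-0.  -0.3]
S knob [-0.5  0.1]
W knob [-0.3  0. ]
W bar [ 0.2 -0.1]
W barp [36.4 -0.1]
W barm [-36.4  -0.1]
W hp [36.3 -0.1]
W hm [-35.8  -0.2]
T barp [ 0.1 -0.9]
T barm [-0.6 -0.3]
S barm [ 0.8 -0.1]
c_m_m [ 0.4858 -0.1046  0.0945] [154.3  50.5]
c_m_p [0.4042 0.0997 0.0945] [403.9  51.5]
knob [0.6007 0.0598 0.1773] [278.8 266.4]
bar [0.5939 0.0571 0.1504] [278.8 244.3]
barp [0.5885 0.0706 0.1504] [295.5 244.3]
barm [0.5993 0.0436 0.1504] [262.  244.2]
hp [0.5269 0.0459 0.1229] [295.4 162.5]
hm [0.5377 0.019  0.1229] [262.5 162.4]
pe_p [0.5512 0.054  0.1618] [295.4 202.6]
pe_m [0.5609 0.0299 0.1618] [262.5 202.5]
hinge [0.5323 0.0325 0.1229] [279.  162.5]
seat [0.5908 0.0559 0.1075] [278.7 223.7]
```

```bash
sed -i 's/14\.5/17/g; s/(W,"c_m_p",(155,51)),(W,"c_m_m",(404,50))/(W,"c_m_m",(155,51)),(W,"c_m_p",(404,50))/; s/(W,"barp",w(118,419)),(W,"barm",w(275,419)),(W,"hp",w(118,92)),(W,"hm",w(275,92))/(W,"barm",w(118,419)),(W,"barp",w(275,419)),(W,"hm",w(118,92)),(W,"hp",w(275,92)),(W,"pe_m",w(135,262)),(W,"pe_p",w(259,262))/' fit.py; python3 fit.py
```

```text
[0.5282 0.0308 0.1096 0.3826 2.0926 0.4054] 7.652719585942078
T c_m_m [ 0.8 -0.9]
T c_m_p [-0.3  2. ]
S c_m_m [-1.4 -1.7]
S c_m_p [-0.4 -1.4]
W c_m_m [-1.  -0.8]
W c_m_p [-0.2  0.6]
T knob [-0.1 -0.2]
S knob [-0.5 -0.3]
W knob [-0.1  0.1]
W bar [0.3 0.2]
W barm [0.1 0.2]
W barp [0.3 0.2]
W hm [0.6 0.2]
W hp [-0.2  0.2]
W pe_m [-0.6 -0.2]
W pe_p [ 1.  -0.2]
T barp [-1.  -0.5]
T barm [ 0.3 -0.8]
S barm [-0.1  0.5]
c_m_m [ 0.4857 -0.1048  0.0946] [154.   50.2]
c_m_p [0.4036 0.0993 0.0946] [403.8  50.6]
knob [0.6003 0.0598 0.178 ] [279.  266.4]
bar [0.5938 0.0572 0.1511] [278.9 244.6]
barp [0.5875 0.073  0.1511] [298.7 244.6]
barm [0.6002 0.0415 0.1511] [259.2 244.5]
hp [0.5263 0.0484 0.1228] [298.2 162.8]
hm [0.539  0.0168 0.1228] [259.7 162.8]
pe_p [0.5535 0.055  0.1602] [295.3 204.9]
pe_m [0.5632 0.0309 0.1602] [262.7 204.9]
hinge [0.5326 0.0326 0.1228] [278.9 162.8]
seat [0.5903 0.0558 0.1076] [278.8 223.3]
```

Call:
carry_out(
  jaw=[0.5,0.5,0.5,0.5,0.5,0.5],
  linear=[
    [-20,0,15],
    [-38,0,35],
    [-38.5,0.5,50],
    [-38.5,0.5,60],
    [-38.5,0.5,60],
    [-38.5,0.5,60],
  ],
  spin=[0,0,0,0,0,0],
)

```text
clock: 2.33
position: [0.5994, 0.0605, 0.2017]
tcp_rot: [3.141, -0.0, -2.756]
ft_force: [0.5, 0.4, 0.3]
gripper_width: 0.0426
```

```bash
python3 snap.py 2 wrist scene
python3 - <<'E'
from h import *
from fit import model
p=np.load("fit.npy");m=model(p);d=pickle.load(open("d2.pkl","rb"))
for k in ["knob","bar","barp","barm","hinge","seat","pe_p"]:print(k,proj(d["wrist"],m[k])[0].round(1))
E
```

```text
2.4333 [0.60027402 0.0600735  0.20284758] [-3.14079719e+00  2.06368318e-03 -2.75722984e+00] [-0.1901639  -0.42428927 -0.18673386] 0.04266022718550058
knob [277.6 254.2]
bar [277.7 226.4]
barp [303.9 226.5]
barm [251.4 226.4]
hinge [277.9 119.3]
seat [277.8 202.2]
pe_p [300.  170.5]
```

View pics/wrist2.png

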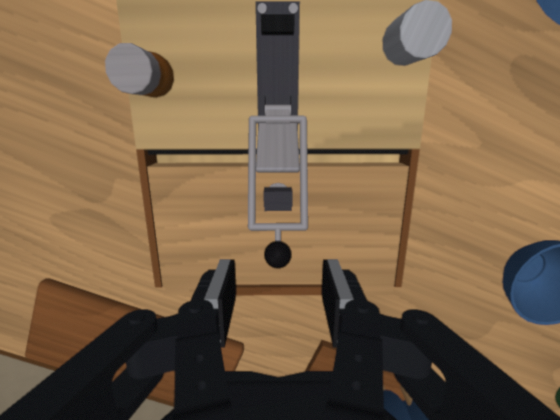

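Call:
carry_out(
  jaw=[0.5,0.5,0.5,0.5,0.3,0.15,0.05,0.0,0.0,0.0,0.0,0.0],
  linear=[
    [0,0,13],
    [0,0,26],
    [0,0,37],
    [0,0,37],
    [0,0,37],
    [0,0,37],
    [0,0,37],
    [0,0,37],
    [0,0,37],
    [0,0,37],
    [0,0,37],
    [0,0,37],
  ],
  spin=[0,0,0,0,0,0,0,0,0,0,0,0],
  squeeze=20,
)

```text
clock: 3.43
position: [0.6009, 0.0601, 0.1649]
tcp_rot: [-3.141, 0.002, -2.757]
ft_force: [2.9, 3.0, 2.8]
gripper_width: 0.0141
```

```bash
python3 snap.py 3 wrist scene
python3 - <<'E'
import cv2,pickle
d=pickle.load(open("d3.pkl","rb"))
a=d["scene"]["pixels"][200:300,285:385,::-1]
b=d["wrist"]["pixels"][60:310,190:370,::-1]
import numpy as np
a=cv2.resize(a,(500,500),interpolation=cv2.INTER_CUBIC);b=cv2.resize(b,(300,500))
cv2.imwrite("pics/c3.png",np.hstack([a,b]))
E
```

```text
3.5333 [0.60087907 0.06006318 0.1648866 ] [-3.14121862e+00  2.17795134e-03 -2.75755738e+00] [2.52964931 3.38309202 3.40313324] 0.013767614290617949
```

View pics/c3.png

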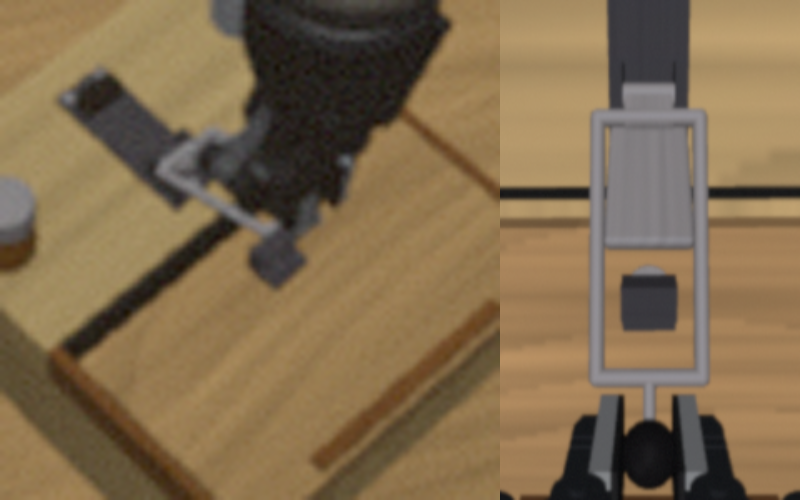

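Run:
```python
import numpy as np
k=lambda s:np.array([88.8*np.cos(s)-22*np.sin(s),88.8*np.sin(s)+22*np.cos(s)])
for th in (2.09,):
  h=np.array([-13.8*np.cos(th)-2.4*np.sin(th),13.8*np.sin(th)-2.4*np.cos(th)])
  k0=k(.405)
  for s in np.arange(.405,-.33,-.045):
    d=k(s)-k0; b=h+71.8*np.array([np.cos(s),np.sin(s)])
    print(round(s,3),"tx,tz",(-d[0]).round(1),(-d[1]).round(1),"bar rel mean seat",(b-[67,-2]).round(1))
```

```text
0.405 tx,tz -0.0 -0.0 bar rel mean seat [ 3.8 43.5]
0.36 tx,tz -2.4 3.3 bar rel mean seat [ 5.  40.5]
0.315 tx,tz -4.7 6.8 bar rel mean seat [ 6.  37.4]
0.27 tx,tz -6.8 10.3 bar rel mean seat [ 7.  34.3]
0.225 tx,tz -8.7 14.0 bar rel mean seat [ 7.8 31.2]
0.18 tx,tz -10.5 17.7 bar rel mean seat [ 8.4 28. ]
0.135 tx,tz -12.1 21.5 bar rel mean seat [ 8.9 24.8]
0.09 tx,tz -13.5 25.3 bar rel mean seat [ 9.3 21.6]
0.045 tx,tz -14.8 29.2 bar rel mean seat [ 9.5 18.4]
0.0 tx,tz -15.9 33.2 bar rel mean seat [ 9.6 15.2]
-0.045 tx,tz -16.8 37.2 bar rel mean seat [ 9.5 11.9]
-0.09 tx,tz -17.5 41.3 bar rel mean seat [9.3 8.7]
-0.135 tx,tz -18.0 45.4 bar rel mean seat [8.9 5.5]
-0.18 tx,tz -18.4 49.5 bar rel mean seat [8.4 2.3]
-0.225 tx,tz -18.5 53.6 bar rel mean seat [ 7.8 -0.8]
-0.27 tx,tz -18.5 57.7 bar rel mean seat [ 7. -4.]
-0.315 tx,tz -18.3 61.8 bar rel mean seat [ 6.  -7.1]
```

Call:
carry_out(
  jaw=[0,0,0,0,0,0,0,0,0,0],
  linear=[
    [-2.4,0,3.3],
    [-4.7,0,6.8],
    [-6.8,0,10.3],
    [-8.7,0,14],
    [-10.5,0,17.7],
    [-12.1,0,21.5],
    [-13.5,0,25.3],
    [-14.8,0,29.2],
    [-14.8,0,29.2],
    [-14.8,0,29.2],
  ],
  spin=[0,0,0,0,0,0,0,0,0,0],
)

```text
clock: 4.37
position: [0.6133, 0.0652, 0.1344]
tcp_rot: [3.141, -0.002, -2.758]
ft_force: [-1.3, 1.0, 0.5]
gripper_width: 0.014
```

```bash
python3 snap.py 4 wrist scene
cat > crop.py <<'E'
import cv2,pickle,sys
import numpy as np
d=pickle.load(open(f"d{sys.argv[1]}.pkl","rb"))
a=d["scene"]["pixels"][200:300,285:385,::-1]
b=d["wrist"]["pixels"][60:310,190:370,::-1]
a=cv2.resize(a,(400,400),interpolation=cv2.INTER_CUBIC);a=np.vstack([a,np.zeros((150,400,3),np.uint8)])
b=cv2.resize(b,(396,550),interpolation=cv2.INTER_CUBIC)
cv2.imwrite(f"pics/c{sys.argv[1]}.png",np.hstack([a,b]))
E
python3 crop.py 4
```

```text
4.4667 [0.61318897 0.06516027 0.13478973] [ 3.14108439e+00 -1.74045432e-03 -2.75766951e+00] [-1.8208611   0.35856781  0.17817412] 0.014011273715089626
```

View pics/c4.png

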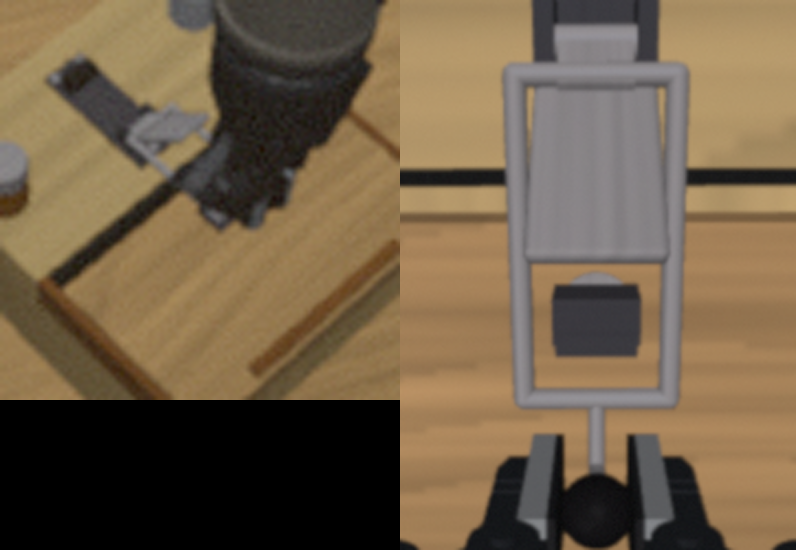

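```bash
python3 - <<'E'
from h import *
p=np.load("fit.npy")
Rz=R.from_euler("z",p[3]).as_matrix()
L=lambda a:np.array([p[0],p[1],.11])+Rz@(np.array(a)*1e-3)
for tag in (2,4):
  d=pickle.load(open(f"d{tag}.pkl","rb"))["wrist"]
  f=lambda a:(proj(d,L(a))[0]-[190,60])*[396/180,550/250]+[400*0,0]
  print(tag)
  for k in (-4,0,4):
    print(k,"lip tip top",f([70,11,6.2+k]).round(0),"ledge",f([77,11,-5.3+k]).round(0),"post back top?",f([55,11,6.2+k]).round(0), f([64,11,-5+k]).round())
  for s in (0,.045,.09):
    h=np.array([4.78,0,13.2]); print(s,"bar",f([h[0]+71.8*np.cos(s),0,h[2]+71.8*np.sin(s)]).round(1),"knob",f([h[0]+88.8*np.cos(s)-22*np.sin(s),0,h[2]+88.8*np.sin(s)+22*np.cos(s)]).round(1))
E
python3 - <<'E'
import cv2
a=cv2.imread("pics/wrist4.png")[150:260,230:330]
cv2.imwrite("pics/k4.png",cv2.resize(a,None,fx=5,fy=5,interpolation=cv2.INTER_CUBIC))
E
```

```text
2
-4 lip tip top [225. 325.] ledge [223. 334.] post back top? [225. 283.] [224. 300.]
0 lip tip top [225. 328.] ledge [224. 337.] post back top? [226. 286.] [224. 303.]
4 lip tip top [226. 332.] ledge [224. 341.] post back top? [226. 289.] [225. 306.]
0 bar [192.9 353.3] knob [192.7 428. ]
0.045 bar [192.9 356.3] knob [192.7 430.4]
0.09 bar [192.9 359. ] knob [192.7 432.3]
4
-4 lip tip top [240. 348.] ledge [237. 359.] post back top? [241. 290.] [238. 313.]
0 lip tip top [241. 354.] ledge [238. 364.] post back top? [243. 294.] [239. 317.]
4 lip tip top [242. 359.] ledge [239. 370.] post back top? [244. 298.] [240. 322.]
0 bar [196.1 389.5] knob [196.3 501.8]
0.045 bar [196.2 394.4] knob [196.3 507.3]
0.09 bar [196.2 399. ] knob [196.4 512.3]
```

View pics/k4.png

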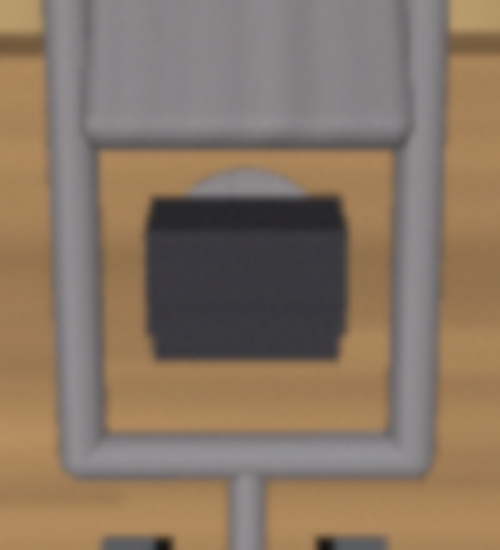

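Call:
carry_out(
  jaw=[0,0,0,0,0,0],
  linear=[
    [-0.6,0,2],
    [-1.1,0,4],
    [-1.6,0,6],
    [-2,0,8],
    [-2,0,8],
    [-2,0,8],
  ],
  spin=[0,0,0,0,0,0],
)

```text
clock: 4.97
position: [0.6158, 0.0662, 0.127]
tcp_rot: [3.141, 0.0, -2.758]
ft_force: [-1.3, 0.5, -0.1]
gripper_width: 0.0138
```

```bash
python3 snap.py 5 wrist
python3 - <<'E'
import cv2
a=cv2.imread("pics/wrist5.png")[150:270,230:330]
cv2.imwrite("pics/k5.png",cv2.resize(a,None,fx=5,fy=5,interpolation=cv2.INTER_CUBIC))
E
```

```text
5.0167 [0.61581243 0.06618394 0.12709342] [ 3.14150473e+00  1.98495672e-04 -2.75757485e+00] [-2.01919308 -0.519232    0.11534572] 0.01376686037294213
```

View pics/k5.png

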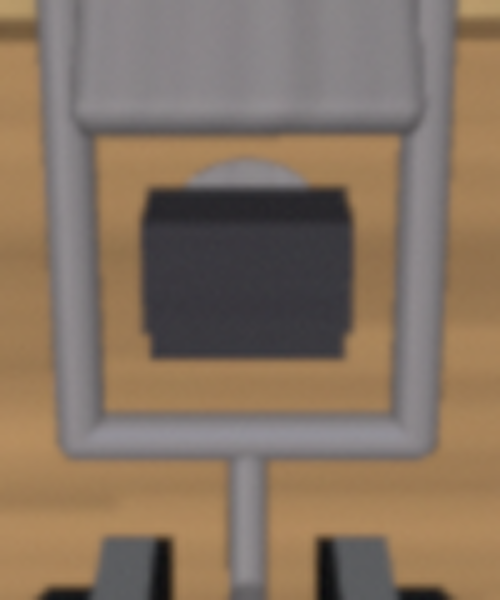

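Call:
carry_out(
  jaw=[0,0,0,0],
  linear=[
    [-0.4,0,2],
    [-0.7,0,4],
    [-0.7,0,4],
    [-0.7,0,4],
  ],
  spin=[0,0,0,0],
)

```text
clock: 5.35
position: [0.6167, 0.0665, 0.1231]
tcp_rot: [-3.142, 0.001, -2.758]
ft_force: [-0.6, 1.8, 0.3]
gripper_width: 0.0136
```

Call:
carry_out(
  jaw=[0,0,0,0],
  linear=[
    [-0.2,0,1],
    [-0.4,0,2],
    [-0.4,0,2],
    [-0.4,0,2],
  ],
  spin=[0,0,0,0],
)

```text
clock: 5.68
position: [0.617, 0.0666, 0.1211]
tcp_rot: [3.142, 0.001, -2.758]
ft_force: [-0.1, 1.4, 0.5]
gripper_width: 0.0139
```

```bash
python3 snap.py 6 wrist
python3 - <<'E'
import cv2
a=cv2.imread("pics/wrist6.png")[150:270,230:330]
cv2.imwrite("pics/k6.png",cv2.resize(a,None,fx=5,fy=5,interpolation=cv2.INTER_CUBIC))
E
```

```text
5.7333 [0.61694356 0.06659979 0.12114977] [ 3.14158473e+00  5.54687521e-04 -2.75760991e+00] [-0.4441494   2.19701538 -0.47762533] 0.014242844786835789
```

View pics/k6.png

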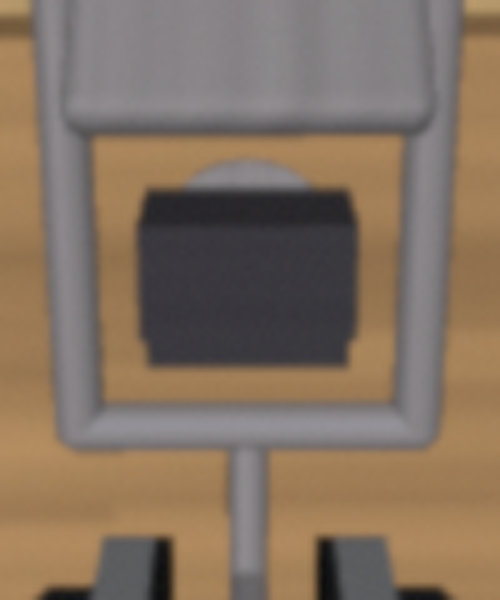

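```bash
cat > bp.py <<'E'
from h import *
import sys
p=np.load("fit.npy")
Rz=R.from_euler("z",p[3]).as_matrix(); P0=np.array([p[0],p[1],.11])
def row2xz(s,uv,z):
    # pixel -> point at pivot-frame height z (mm)
    X=onz(s,uv,.11+z*1e-3); return (Rz.T@(X-P0))*1e3
if __name__=="__main__":
    tag,vbar,vledge,vlip,vpad=sys.argv[1],*map(float,sys.argv[2:6])
    s=pickle.load(open(f"d{tag}.pkl","rb"))["wrist"]
    g=lambda v:(279.2,150+v/5-.4)
    for z in np.arange(-10,22,3): print(z,"bar x",row2xz(s,g(vbar),z)[0].round(1),"ledge x",row2xz(s,g(vledge),z)[0].round(1),"lip x",row2xz(s,g(vlip),z)[0].round(1),"paddle",row2xz(s,g(vpad),z+40)[0].round(1))
E
python3 bp.py 6 424 365 340 130; python3 bp.py 4 455 360 335 130
```

```text
-10 bar x 83.0 ledge x 76.1 lip x 73.2 paddle 42.0
-7 bar x 81.8 ledge x 75.0 lip x 72.2 paddle 41.4
-4 bar x 80.6 ledge x 73.9 lip x 71.1 paddle 40.8
-1 bar x 79.4 ledge x 72.9 lip x 70.1 paddle 40.2
2 bar x 78.2 ledge x 71.8 lip x 69.1 paddle 39.6
5 bar x 77.0 ledge x 70.7 lip x 68.1 paddle 39.0
8 bar x 75.8 ledge x 69.6 lip x 67.0 paddle 38.4
11 bar x 74.6 ledge x 68.5 lip x 66.0 paddle 37.8
14 bar x 73.4 ledge x 67.5 lip x 65.0 paddle 37.2
17 bar x 72.2 ledge x 66.4 lip x 64.0 paddle 36.6
20 bar x 71.0 ledge x 65.3 lip x 62.9 paddle 36.0
-10 bar x 88.4 ledge x 76.2 lip x 73.1 paddle 40.8
-7 bar x 87.1 ledge x 75.2 lip x 72.1 paddle 40.2
-4 bar x 85.9 ledge x 74.1 lip x 71.1 paddle 39.6
-1 bar x 84.6 ledge x 73.1 lip x 70.1 paddle 39.0
2 bar x 83.3 ledge x 72.0 lip x 69.1 paddle 38.4
5 bar x 82.1 ledge x 70.9 lip x 68.1 paddle 37.8
8 bar x 80.8 ledge x 69.9 lip x 67.1 paddle 37.2
11 bar x 79.5 ledge x 68.8 lip x 66.1 paddle 36.6
14 bar x 78.3 ledge x 67.8 lip x 65.1 paddle 36.0
17 bar x 77.0 ledge x 66.7 lip x 64.1 paddle 35.4
20 bar x 75.7 ledge x 65.6 lip x 63.0 paddle 34.8
```

Call:
carry_out(
  jaw=[0,0,0,0],
  linear=[
    [0.8,0,0],
    [1.5,0,1],
    [1.5,0,2],
    [1.5,0,2],
  ],
  spin=[0,0,0,0],
)

```text
clock: 6.07
position: [0.6168, 0.0664, 0.1198]
tcp_rot: [-3.141, 0.004, -2.758]
ft_force: [4.4, 5.5, 1.5]
gripper_width: 0.0141
```

Call:
carry_out(
  jaw=[0,0,0,0],
  linear=[
    [0,0,1],
    [-0.1,0,2],
    [-0.1,0,2],
    [-0.1,0,2],
  ],
  spin=[0,0,0,0],
)

```text
clock: 6.4
position: [0.6151, 0.066, 0.1168]
tcp_rot: [3.141, -0.001, -2.758]
ft_force: [0.6, 2.7, -0.6]
gripper_width: 0.0143
```

```bash
python3 snap.py 7 wrist
python3 - <<'E'
import cv2
a=cv2.imread("pics/wrist7.png")[150:270,230:330]
cv2.imwrite("pics/k7.png",cv2.resize(a,None,fx=5,fy=5,interpolation=cv2.INTER_CUBIC))
E
```

```text
6.45 [0.61514865 0.06599101 0.11686189] [ 3.14116688e+00 -6.67371592e-04 -2.75777120e+00] [-0.87739331  3.03503866  0.17220239] 0.014104258344122314
```

View pics/k7.png

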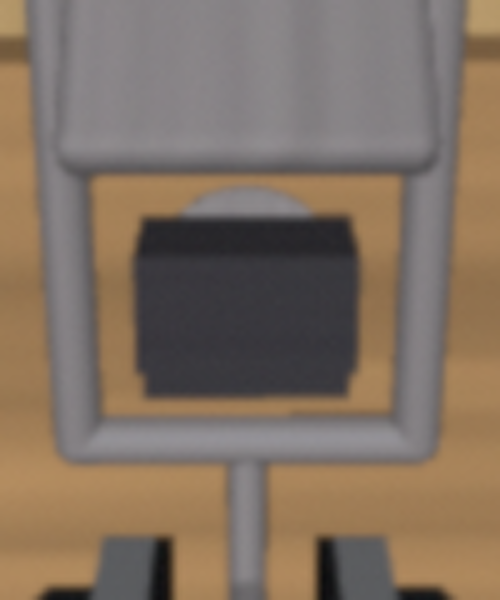

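```bash
python3 bp.py 7 438 397 372 165
```

```text
-10 bar x 81.0 ledge x 76.3 lip x 73.4 paddle 42.0
-7 bar x 79.8 ledge x 75.2 lip x 72.4 paddle 41.3
-4 bar x 78.6 ledge x 74.0 lip x 71.3 paddle 40.7
-1 bar x 77.3 ledge x 72.9 lip x 70.2 paddle 40.0
2 bar x 76.1 ledge x 71.7 lip x 69.1 paddle 39.3
5 bar x 74.9 ledge x 70.6 lip x 68.0 paddle 38.7
8 bar x 73.6 ledge x 69.4 lip x 66.9 paddle 38.0
11 bar x 72.4 ledge x 68.3 lip x 65.8 paddle 37.3
14 bar x 71.2 ledge x 67.1 lip x 64.7 paddle 36.7
17 bar x 69.9 ledge x 66.0 lip x 63.6 paddle 36.0
20 bar x 68.7 ledge x 64.9 lip x 62.5 paddle 35.3
```

Call:
carry_out(
  jaw=[0,0,0,0],
  linear=[
    [0,0,1],
    [0,0,2],
    [0,0,2],
    [0,0,2],
  ],
  spin=[0,0,0,0],
)

```text
clock: 6.78
position: [0.6158, 0.0661, 0.1152]
tcp_rot: [-3.142, 0.001, -2.758]
ft_force: [1.1, 3.4, -0.5]
gripper_width: 0.0142
```

Call:
carry_out(
  jaw=[0,0,0,0],
  linear=[
    [0,0,1],
    [0.1,0,2],
    [0.1,0,2],
    [0.1,0,2],
  ],
  spin=[0,0,0,0],
)

```text
clock: 7.12
position: [0.6159, 0.0661, 0.1132]
tcp_rot: [-3.141, 0.001, -2.758]
ft_force: [3.5, 4.1, 0.6]
gripper_width: 0.0142
```

Call:
carry_out(
  jaw=[0,0,0],
  linear=[
    [0,0,0.8],
    [0.1,0,1.5],
    [0.1,0,1.5],
  ],
  spin=[0,0,0],
)

```text
clock: 7.37
position: [0.6158, 0.0661, 0.1117]
tcp_rot: [-3.141, 0.002, -2.758]
ft_force: [3.8, 4.8, 1.6]
gripper_width: 0.0137
```

```bash
python3 snap.py 8 wrist scene
python3 - <<'E'
import cv2
a=cv2.imread("pics/wrist8.png")[150:270,230:330]
cv2.imwrite("pics/k8.png",cv2.resize(a,None,fx=5,fy=5,interpolation=cv2.INTER_CUBIC))
E
```

```text
7.4667 [0.61582685 0.06608462 0.11176   ] [-3.14134777e+00  1.46479268e-03 -2.75754042e+00] [3.11557839 5.15455033 1.30636534] 0.014017770735031718
```

View pics/k8.png

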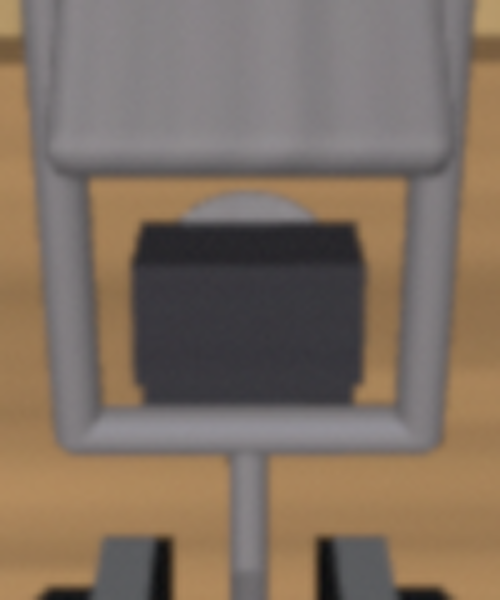

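Call:
carry_out(
  jaw=[0,0,0,0],
  linear=[
    [0,0,0.7],
    [0,0,1.4],
    [0,0,1.4],
    [0,0,1.4],
  ],
  spin=[0,0,0,0],
)

```text
clock: 7.8
position: [0.6158, 0.0661, 0.1104]
tcp_rot: [-3.141, 0.001, -2.758]
ft_force: [3.8, 4.0, -0.1]
gripper_width: 0.0141
```

```bash
python3 bp.py 8 428 405 385 165
```

```text
-10 bar x 78.5 ledge x 75.9 lip x 73.7 paddle 41.5
-7 bar x 77.3 ledge x 74.7 lip x 72.6 paddle 40.8
-4 bar x 76.1 ledge x 73.6 lip x 71.4 paddle 40.1
-1 bar x 74.8 ledge x 72.4 lip x 70.3 paddle 39.4
2 bar x 73.6 ledge x 71.2 lip x 69.2 paddle 38.8
5 bar x 72.4 ledge x 70.1 lip x 68.1 paddle 38.1
8 bar x 71.2 ledge x 68.9 lip x 66.9 paddle 37.4
11 bar x 70.0 ledge x 67.7 lip x 65.8 paddle 36.7
14 bar x 68.7 ledge x 66.6 lip x 64.7 paddle 36.1
17 bar x 67.5 ledge x 65.4 lip x 63.6 paddle 35.4
20 bar x 66.3 ledge x 64.2 lip x 62.4 paddle 34.7
```

Call:
carry_out(
  jaw=[0,0,0],
  linear=[
    [0.2,0,0.7],
    [0.4,0,1.4],
    [0.4,0,1.4],
  ],
  spin=[0,0,0],
)

```text
clock: 8.05
position: [0.6155, 0.0659, 0.1089]
tcp_rot: [-3.141, 0.002, -2.758]
ft_force: [4.6, 4.5, 0.6]
gripper_width: 0.0139
```

Call:
carry_out(
  jaw=[0,0,0],
  linear=[
    [0.2,0,0.7],
    [0.4,0,1.2],
    [0.4,0,1.2],
  ],
  spin=[0,0,0],
)

```text
clock: 8.3
position: [0.6149, 0.0657, 0.1077]
tcp_rot: [-3.141, 0.001, -2.758]
ft_force: [3.4, 5.0, 1.5]
gripper_width: 0.0142
```

```bash
python3 snap.py 9 wrist
python3 - <<'E'
import cv2
a=cv2.imread("pics/wrist9.png")[150:270,230:330]
cv2.imwrite("pics/k9.png",cv2.resize(a,None,fx=5,fy=5,interpolation=cv2.INTER_CUBIC))
E
```

```text
8.35 [0.61492542 0.06571137 0.10777908] [-3.14139898e+00  1.15652074e-03 -2.75765217e+00] [3.47157593 3.66948963 0.39742854] 0.014326267173995367
```

View pics/k9.png

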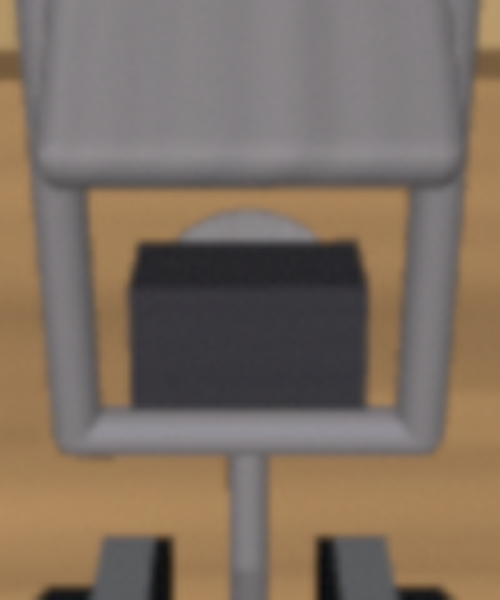

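```bash
python3 bp.py 9 431 431 410 178|head -7
python3 - <<'E'
from h import *
import sys
sys.argv=["x"]
p=np.load("fit.npy")
# knob from tcp: offset at grasp
Rz=R.from_euler("z",p[3]).as_matrix(); P0=np.array([p[0],p[1],.11])
t=np.array([.61493,.06571,.10778]); t0=np.array([.6009,.06006,.16489])
kn=np.array([77.7,68.4]); d=Rz.T@(t-t0)*1e3; kn=kn+[d[0],d[2]]
print("knob",kn)
for th in (2.1,2.0,1.9,1.8):
  h=np.array([-13.8*np.cos(th)-2.4*np.sin(th),13.8*np.sin(th)-2.4*np.cos(th)])
  v=kn-h; print(th,np.hypot(*v)-91.48,end=" ")
  s=np.arctan2(v[1],v[0])-np.arctan2(22,88.8); print(s,h+71.8*np.array([np.cos(s),np.sin(s)]))
E
```

```text
-10 bar x 76.2 ledge x 76.2 lip x 74.0 paddle 40.5
-7 bar x 75.0 ledge x 75.0 lip x 72.8 paddle 39.9
-4 bar x 73.8 ledge x 73.8 lip x 71.6 paddle 39.2
-1 bar x 72.6 ledge x 72.6 lip x 70.4 paddle 38.5
2 bar x 71.4 ledge x 71.4 lip x 69.2 paddle 37.8
5 bar x 70.1 ledge x 70.1 lip x 68.1 paddle 37.1
8 bar x 68.9 ledge x 68.9 lip x 66.9 paddle 36.4
knob [92.8249259 11.29     ]
2.1 -3.531125234523742 -0.2637114003575267 [74.21299002 -5.59185819]
2.0 -2.1870562619571388 -0.26813745857781357 [72.79481295 -5.47534157]
1.9 -0.8096300485281773 -0.2709283613984898 [71.37121701 -5.38071417]
1.8 0.5862062478970387 -0.2721276586555428 [69.95600089 -5.31412268]
```

Call:
carry_out(
  jaw=[0,0,0],
  linear=[
    [0.1,0,0.5],
    [0.2,0,1],
    [0.2,0,1],
  ],
  spin=[0,0,0],
)

```text
clock: 8.6
position: [0.615, 0.0657, 0.1075]
tcp_rot: [-3.141, 0.002, -2.758]
ft_force: [2.1, 4.2, 5.8]
gripper_width: 0.0137
```

Call:
carry_out(
  jaw=[0,0,0],
  linear=[
    [0.1,0,0.5],
    [0.2,0,1],
    [0.2,0,1],
  ],
  spin=[0,0,0],
)

```text
clock: 8.85
position: [0.615, 0.0657, 0.1073]
tcp_rot: [-3.141, 0.003, -2.758]
ft_force: [0.8, 4.7, 9.3]
gripper_width: 0.0142
```

Call:
carry_out(
  jaw=[0,0,0,0,0],
  linear=[
    [0,0,-1],
    [1,0,-1.2],
    [2,0,-1.2],
    [3,0,-1.2],
    [3,0,-1.2],
  ],
  spin=[0,0,0,0,0],
)

```text
clock: 9.27
position: [0.6127, 0.0647, 0.1077]
tcp_rot: [-3.141, 0.004, -2.758]
ft_force: [5.8, 5.0, 3.5]
gripper_width: 0.014
```

Call:
carry_out(
  jaw=[0,0,0,0],
  linear=[
    [0.7,0,0],
    [1.4,0,0],
    [2,0,0],
    [2,0,0],
  ],
  spin=[0,0,0,0],
)

```text
clock: 9.6
position: [0.6107, 0.0639, 0.1076]
tcp_rot: [-3.141, 0.003, -2.758]
ft_force: [5.0, 4.6, 3.0]
gripper_width: 0.0141
```

```bash
python3 snap.py 10 wrist
python3 - <<'E'
import cv2
a=cv2.imread("pics/wrist10.png")[150:270,230:330]
cv2.imwrite("pics/k10.png",cv2.resize(a,None,fx=5,fy=5,interpolation=cv2.INTER_CUBIC))
E
```

```text
9.65 [0.61065986 0.06393313 0.10754473] [-3.14097261  0.0032437  -2.75772792] [4.85519505 5.44057998 3.50323957] 0.014234230682743772
```

View pics/k10.png

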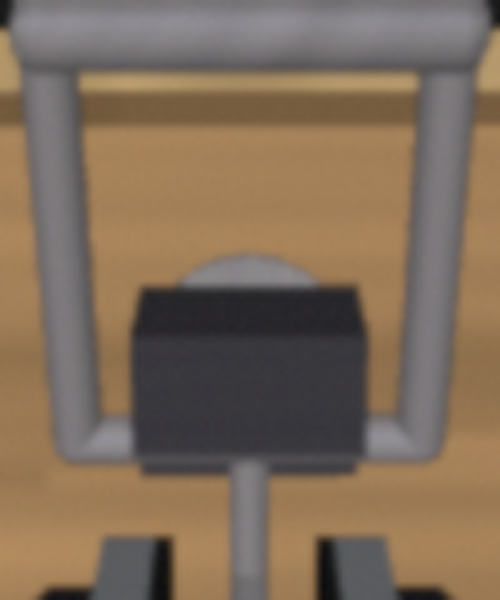

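Call:
carry_out(
  jaw=[0,0,0,0,0],
  linear=[
    [0.7,0,0],
    [1.4,0,0],
    [2,0,0],
    [2.5,0,0],
    [2.5,0,0],
  ],
  spin=[0,0,0,0,0],
)

```text
clock: 10.07
position: [0.6081, 0.0629, 0.1075]
tcp_rot: [-3.141, 0.003, -2.758]
ft_force: [4.1, 5.1, 4.0]
gripper_width: 0.0139
```

Call:
carry_out(
  jaw=[0,0,0,0],
  linear=[
    [0.5,0,0],
    [1,0,0],
    [1,0,0],
    [1,0,0],
  ],
  spin=[0,0,0,0],
)

```text
clock: 10.4
position: [0.6072, 0.0625, 0.1075]
tcp_rot: [-3.141, 0.003, -2.758]
ft_force: [4.6, 4.9, 3.9]
gripper_width: 0.0141
```

```bash
python3 snap.py 11 wrist
python3 - <<'E'
import cv2
a=cv2.imread("pics/wrist11.png")[150:270,230:330]
cv2.imwrite("pics/k11.png",cv2.resize(a,None,fx=5,fy=5,interpolation=cv2.INTER_CUBIC))
E
```

```text
10.45 [0.60721383 0.06254221 0.10748506] [-3.14105959e+00  2.69943288e-03 -2.75767132e+00] [3.97269023 5.07530477 3.60224312] 0.013960453853566366
```

View pics/k11.png

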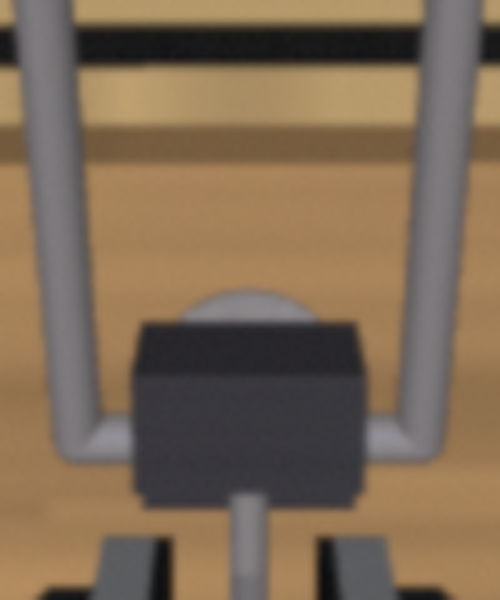

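Call:
carry_out(
  jaw=[0,0,0,0],
  linear=[
    [0.5,0,0],
    [1,0,0],
    [1,0,0],
    [1,0,0],
  ],
  spin=[0,0,0,0],
)

```text
clock: 10.78
position: [0.6063, 0.0622, 0.1075]
tcp_rot: [-3.141, 0.003, -2.758]
ft_force: [3.6, 5.0, 3.8]
gripper_width: 0.0136
```

Call:
carry_out(
  jaw=[0,0,0,0],
  linear=[
    [0.4,0,0],
    [0.8,0,0],
    [0.8,0,0],
    [0.8,0,0],
  ],
  spin=[0,0,0,0],
)

```text
clock: 11.12
position: [0.6058, 0.062, 0.1075]
tcp_rot: [-3.141, 0.003, -2.758]
ft_force: [4.7, 5.8, 2.5]
gripper_width: 0.0139
```

```bash
python3 snap.py 12 wrist
python3 - <<'E'
import cv2
a=cv2.imread("pics/wrist12.png")[150:270,230:330]
cv2.imwrite("pics/k12.png",cv2.resize(a,None,fx=5,fy=5,interpolation=cv2.INTER_CUBIC))
E
```

```text
11.1667 [0.60581389 0.06197097 0.10753321] [-3.14097956  0.00335018 -2.75771639] [4.28339407 6.5372171  3.13919004] 0.013940651919977756
```

View pics/k12.png

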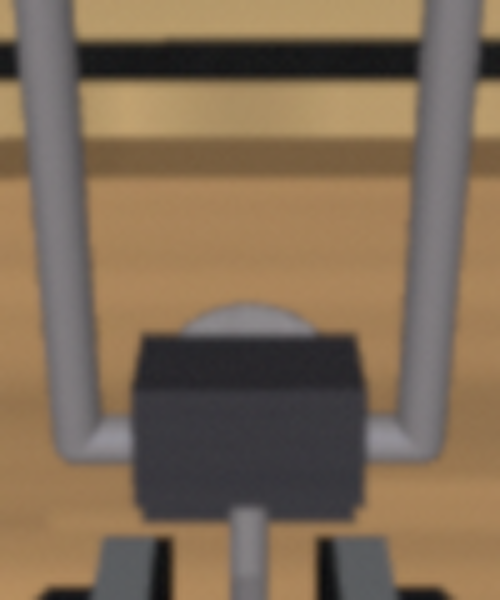

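View pics/wrist12.png

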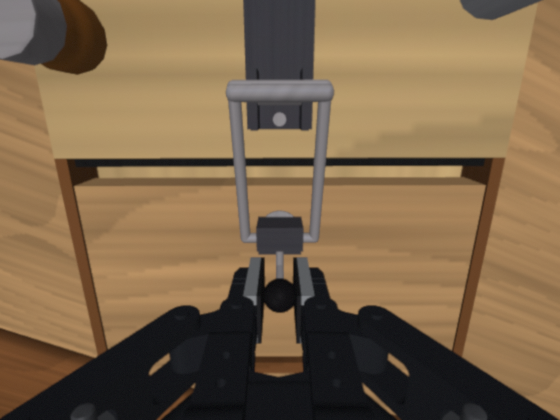

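Call:
carry_out(
  jaw=[0,0,0,0],
  linear=[
    [0.4,0,0],
    [0.8,0,0],
    [0.8,0,0],
    [0.8,0,0],
  ],
  spin=[0,0,0,0],
)

```text
clock: 11.5
position: [0.6055, 0.0618, 0.1076]
tcp_rot: [-3.141, 0.004, -2.758]
ft_force: [5.5, 7.0, 1.5]
gripper_width: 0.0142
```

```bash
python3 snap.py 13 wrist scene
python3 - <<'E'
import cv2
a=cv2.imread("pics/wrist13.png")[150:270,230:330]
cv2.imwrite("pics/k13.png",cv2.resize(a,None,fx=5,fy=5,interpolation=cv2.INTER_CUBIC))
E
```

```text
11.6 [0.60547814 0.06184567 0.10759933] [-3.14086326  0.00436566 -2.7577006 ] [6.01315773 6.55912354 1.65504068] 0.014150434184708845
```

View pics/k13.png

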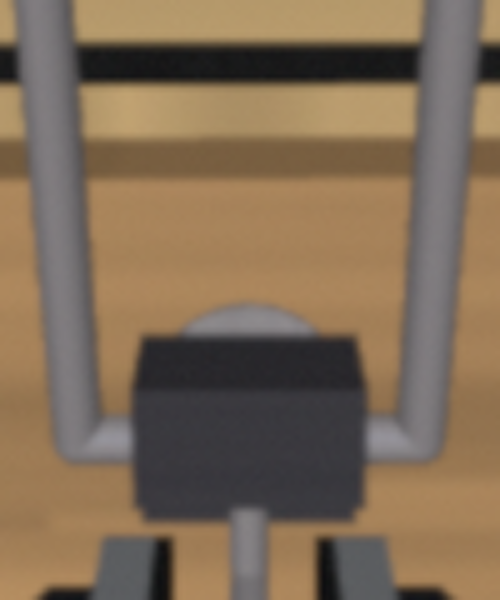

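Call:
carry_out(
  jaw=[0,0,0,0.1,0.2,0.3,0.4,0.4,0.4,0.4],
  linear=[
    [-0.4,0,-0.3],
    [-0.8,0,-0.6],
    [-0.8,0,-0.6],
    [-0.8,0,-0.6],
    [-0.8,0,-0.6],
    [-0.8,0,-0.6],
    [-0.8,0,-0.6],
    [-0.8,0,-0.6],
    [-0.8,0,-0.6],
    [-0.8,0,-0.6],
  ],
  spin=[0,0,0,0,0,0,0,0,0,0],
)

```text
clock: 12.43
position: [0.6044, 0.0614, 0.1073]
tcp_rot: [3.142, -0.0, -2.758]
ft_force: [0.1, -0.2, -1.1]
gripper_width: 0.0341
```

```bash
python3 snap.py 14 wrist
```

```text
12.4833 [0.60449922 0.06144922 0.10731932] [ 3.14158032e+00 -2.75421590e-04 -2.75767314e+00] [-0.06711886  0.69102032  0.1820499 ] 0.034096845200280744
```

View pics/wrist14.png

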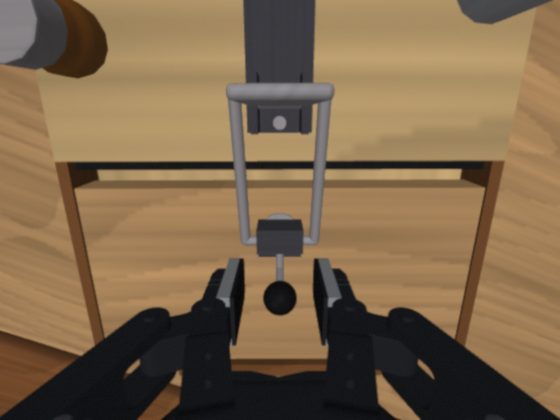

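Call:
carry_out(
  jaw=[0.4,0.4,0.4,0.2,0.0,0.0,0.0,0.0,0.0],
  linear=[
    [0,0,-8],
    [0,0,-25],
    [0,0,-48],
    [0,0,-62],
    [18,0,-62],
    [36,0,-62],
    [50,0,-62],
    [50,0,-56],
    [50,0,-53],
  ],
  spin=[0,0,0,0,0,0,0,0,0],
)

```text
clock: 13.23
position: [0.5582, 0.0427, 0.1607]
tcp_rot: [-3.141, 0.001, -2.758]
ft_force: [-0.2, 0.0, 0.1]
gripper_width: 0.0003
```

```bash
python3 snap.py 15 wrist scene
python3 - <<'E'
import cv2
import numpy as np
a=cv2.imread("pics/scene15.png")[170:310,265:405]
cv2.imwrite("pics/s15.png",cv2.resize(a,None,fx=4,fy=4,interpolation=cv2.INTER_CUBIC))
E
```

```text
13.3333 [0.55856979 0.04302638 0.16001842] [ 3.14131253e+00 -2.18936689e-04 -2.75764753e+00] [-0.19591217 -0.56575853 -0.38975877] -0.00015502329845256812
```

View pics/s15.png

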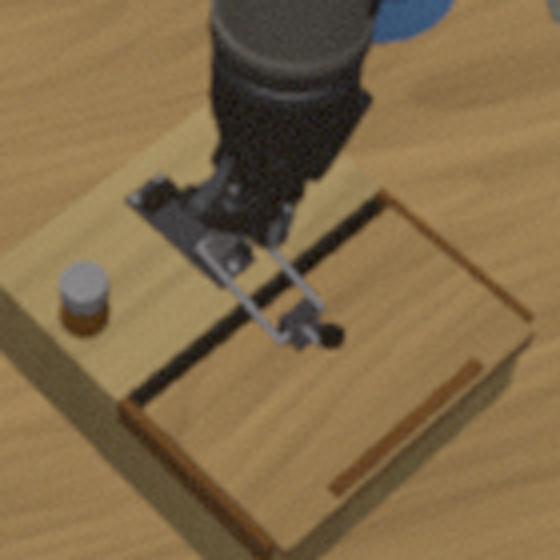

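View pics/wrist15.png

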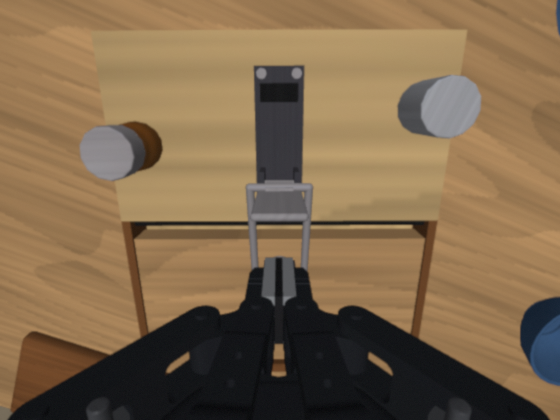

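```bash
python3 - <<'E'
from h import *
from fit import model
p=np.load("fit.npy"); s=pickle.load(open("d15.pkl","rb"))["wrist"]
for th in (1.4,1.5,1.6,1.7,1.8,1.9):
    q=p.copy();q[4]=th;q[2]=.11
    m=model(q); print(th,proj(s,m["pe_p"])[0].round(0),proj(s,m["hp"])[0].round(0))
Rz=R.from_euler("z",p[3]).as_matrix(); P0=np.array([p[0],p[1],.11])
for x in (15,20,25): print(x,proj(s,P0+Rz@np.array([x*1e-3,.007,.050]))[0].round(0))
E
python3 - <<'E'
import cv2
a=cv2.imread("pics/wrist15.png")[150:310,210:350]
cv2.imwrite("pics/k15.png",cv2.resize(a,None,fx=4,fy=4,interpolation=cv2.INTER_CUBIC))
E
```

```text
1.4 [310. 203.] [309. 185.]
1.5 [309. 216.] [309. 187.]
1.6 [309. 229.] [309. 189.]
1.7 [308. 240.] [309. 192.]
1.8 [308. 251.] [309. 194.]
1.9 [307. 260.] [309. 196.]
15 [294. 241.]
20 [294. 250.]
25 [294. 260.]
```

View pics/k15.png

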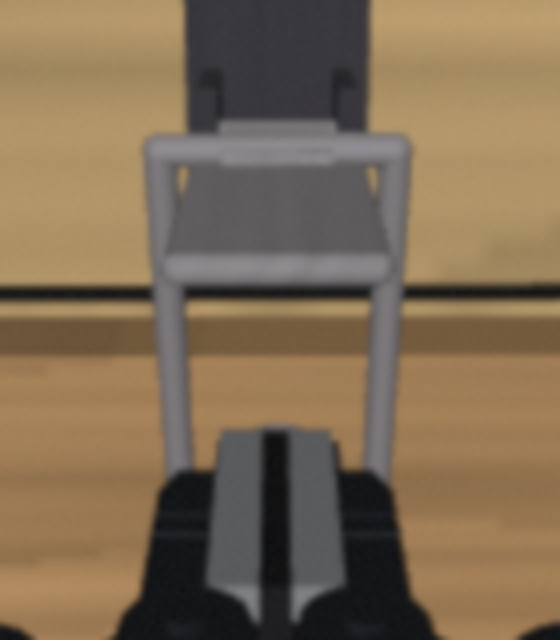

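Run:
```python
import numpy as np
for th in np.arange(1.54,-.05,-.04):
    r=48
    c=np.array([-r*np.cos(th)+3*np.sin(th), r*np.sin(th)+3*np.cos(th)])
    print(round(th,2),"tx",round(32.4-10-c[0],1),"tz",round(50-c[1],1))
```

```text
1.54 tx 20.9 tz 1.9
1.5 tx 22.8 tz 1.9
1.46 tx 24.7 tz 2.0
1.42 tx 26.6 tz 2.1
1.38 tx 28.6 tz 2.3
1.34 tx 30.5 tz 2.6
1.3 tx 32.3 tz 2.9
1.26 tx 34.2 tz 3.4
1.22 tx 36.1 tz 3.9
1.18 tx 37.9 tz 4.5
1.14 tx 39.7 tz 5.1
1.1 tx 41.5 tz 5.9
1.06 tx 43.2 tz 6.7
1.02 tx 45.0 tz 7.5
0.98 tx 46.6 tz 8.5
0.94 tx 48.3 tz 9.5
0.9 tx 49.9 tz 10.5
0.86 tx 51.4 tz 11.7
0.82 tx 53.0 tz 12.9
0.78 tx 54.4 tz 14.1
0.74 tx 55.8 tz 15.4
0.7 tx 57.2 tz 16.8
0.66 tx 58.5 tz 18.2
0.62 tx 59.7 tz 19.7
0.58 tx 60.9 tz 21.2
0.54 tx 62.0 tz 22.7
0.5 tx 63.1 tz 24.4
0.46 tx 64.1 tz 26.0
0.42 tx 65.0 tz 27.7
0.38 tx 65.9 tz 29.4
0.34 tx 66.7 tz 31.2
0.3 tx 67.4 tz 32.9
0.26 tx 68.0 tz 34.8
0.22 tx 68.6 tz 36.6
0.18 tx 69.1 tz 38.5
0.14 tx 69.5 tz 40.3
0.1 tx 69.9 tz 42.2
0.06 tx 70.1 tz 44.1
0.02 tx 70.3 tz 46.0
-0.02 tx 70.5 tz 48.0
```

Call:
carry_out(
  jaw=[0,0,0,0,0,0,0,0],
  linear=[
    [8,0,1],
    [14,0,2],
    [18,0,2],
    [20,0,2],
    [22,0,2],
    [24,0,2],
    [25,0,2],
    [25,0,2],
  ],
  spin=[0,0,0,0,0,0,0,0],
)

```text
clock: 14.0
position: [0.5353, 0.0336, 0.1585]
tcp_rot: [-3.142, 0.001, -2.758]
ft_force: [2.0, 1.7, -1.5]
gripper_width: 0.0
```

Call:
carry_out(
  jaw=[0,0,0,0],
  linear=[
    [1.8,0,0.1],
    [3.6,0,0.3],
    [3.6,0,0.3],
    [3.6,0,0.3],
  ],
  spin=[0,0,0,0],
)

```text
clock: 14.33
position: [0.5318, 0.0322, 0.1582]
tcp_rot: [3.142, 0.0, -2.758]
ft_force: [2.8, 3.2, -1.8]
gripper_width: -0.0001
```

```bash
python3 snap.py 16 wrist
python3 - <<'E'
import cv2
a=cv2.imread("pics/wrist16.png")[150:310,210:350]
cv2.imwrite("pics/k16.png",cv2.resize(a,None,fx=4,fy=4,interpolation=cv2.INTER_CUBIC))
E
```

```text
14.3833 [0.53178151 0.03217661 0.15817107] [ 3.14157827e+00  2.50171085e-04 -2.75760665e+00] [ 3.52702227  2.2711682  -2.36356345] 8.279249332253053e-05
```

View pics/k16.png

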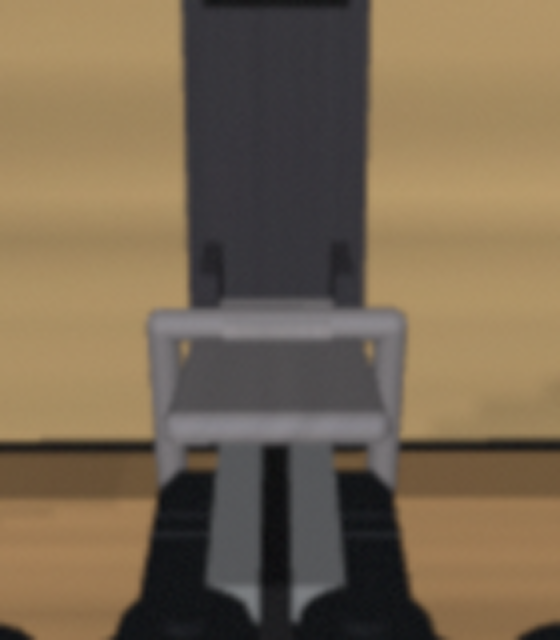

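Call:
carry_out(
  jaw=[0,0,0,0,0,0,0],
  linear=[
    [1.9,0,0.3],
    [3.7,0,0.6],
    [5.6,0,1.1],
    [7.5,0,1.6],
    [9.3,0,2.2],
    [11.1,0,2.8],
    [11.1,0,2.8],
  ],
  spin=[0,0,0,0,0,0,0],
)

```text
clock: 14.97
position: [0.522, 0.0282, 0.1557]
tcp_rot: [-3.141, 0.002, -2.758]
ft_force: [5.3, 2.0, -0.4]
gripper_width: -0.0002
```

```bash
python3 snap.py 17 wrist
python3 - <<'E'
import cv2
a=cv2.imread("pics/wrist17.png")[150:310,210:350]
cv2.imwrite("pics/k17.png",cv2.resize(a,None,fx=4,fy=4,interpolation=cv2.INTER_CUBIC))
E
```

```text
15.0167 [0.52200459 0.02812876 0.15570454] [-3.14126405e+00  1.84339497e-03 -2.75777217e+00] [ 4.53668727  3.00463606 -0.85852835] 0.00020420200712676606
```

View pics/wrist17.png

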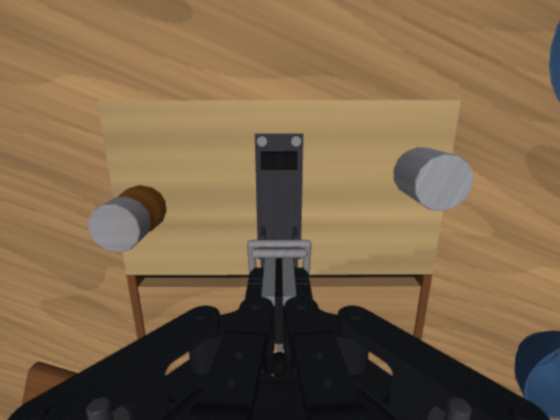

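Call:
carry_out(
  jaw=[0,0,0,0,0,0],
  linear=[
    [1.8,0,0.8],
    [3.5,0,1.6],
    [5.3,0,2.4],
    [6.9,0,3.4],
    [8.6,0,4.4],
    [10.2,0,5.4],
  ],
  spin=[0,0,0,0,0,0],
)

```text
clock: 15.52
position: [0.513, 0.0244, 0.1509]
tcp_rot: [-3.141, 0.003, -2.758]
ft_force: [3.5, 3.6, 3.3]
gripper_width: -0.0002
```

Call:
carry_out(
  jaw=[0,0,0,0],
  linear=[
    [1.5,0,1.2],
    [3.1,0,2.4],
    [4.5,0,3.6],
    [5.9,0,4.9],
  ],
  spin=[0,0,0,0],
)

```text
clock: 15.85
position: [0.5069, 0.022, 0.1461]
tcp_rot: [-3.141, 0.002, -2.758]
ft_force: [2.5, 2.9, 5.8]
gripper_width: -0.0001
```

```bash
python3 snap.py 18 wrist scene
python3 - <<'E'
import cv2
import numpy as np
a=cv2.imread("pics/scene18.png")[170:310,265:405]
a=cv2.resize(a,(400,400),interpolation=cv2.INTER_CUBIC)
b=cv2.imread("pics/wrist18.png")[150:310,210:350]
b=cv2.resize(b,(350,400),interpolation=cv2.INTER_CUBIC)
cv2.imwrite("pics/s18.png",np.hstack([a,b]))
E
```

```text
15.95 [0.50658361 0.0219371  0.14578512] [-3.14113916e+00  9.23786165e-04 -2.75755517e+00] [2.40213131 2.0913732  3.61706415] -0.000362230351288355
```

View pics/s18.png

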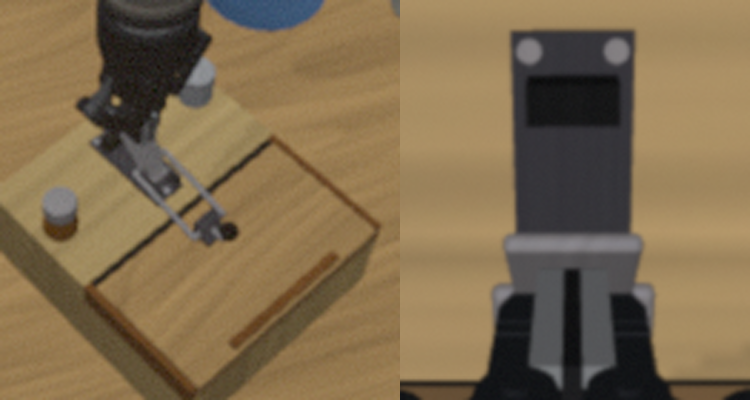

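Call:
carry_out(
  jaw=[0,0,0,0,0],
  linear=[
    [1.4,0,1.4],
    [2.7,0,2.8],
    [3.9,0,4.3],
    [5.1,0,5.8],
    [6.2,0,7.3],
  ],
  spin=[0,0,0,0,0],
)

```text
clock: 16.37
position: [0.5003, 0.0194, 0.1383]
tcp_rot: [-3.141, -0.001, -2.757]
ft_force: [-1.3, 0.3, 5.3]
gripper_width: -0.0002
```

Call:
carry_out(
  jaw=[0,0,0,0,0],
  linear=[
    [1.1,0,1.7],
    [2.1,0,3.3],
    [3,0,5],
    [3.9,0,6.7],
    [4.7,0,8.5],
  ],
  spin=[0,0,0,0,0],
)

```text
clock: 16.78
position: [0.4959, 0.0177, 0.129]
tcp_rot: [3.141, -0.001, -2.758]
ft_force: [-0.7, 0.1, 2.5]
gripper_width: 0.0002
```

Call:
carry_out(
  jaw=[0,0,0,0],
  linear=[
    [0.7,0,1.7],
    [1.3,0,3.6],
    [1.9,0,5.4],
    [1.9,0,5.4],
  ],
  spin=[0,0,0,0],
)

```text
clock: 17.12
position: [0.4942, 0.0172, 0.1231]
tcp_rot: [3.141, -0.001, -2.758]
ft_force: [-0.1, -0.7, 0.8]
gripper_width: -0.0001
```

```bash
python3 snap.py 19 wrist
```

```text
17.1667 [0.49438976 0.01725055 0.12335087] [ 3.14102713e+00 -5.98047201e-04 -2.75768490e+00] [0.84622158 0.10392476 0.32041646] 0.0001666737010988439
```

View pics/wrist19.png

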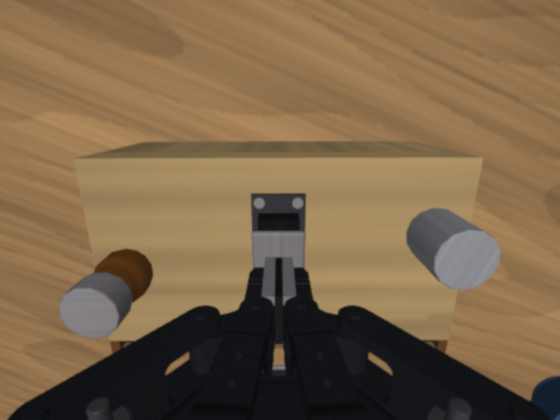

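Call:
carry_out(
  jaw=[0,0,0,0,0],
  linear=[
    [0.3,0,2],
    [0.6,0,4],
    [0.8,0,6],
    [1,0,7.5],
    [1,0,7.5],
  ],
  spin=[0,0,0,0,0],
)

```text
clock: 17.58
position: [0.4934, 0.0168, 0.1159]
tcp_rot: [3.141, -0.001, -2.758]
ft_force: [-0.6, 0.3, 0.6]
gripper_width: -0.0003
```

Call:
carry_out(
  jaw=[0,0,0,0],
  linear=[
    [0,0,1],
    [0,0,2],
    [0,0,2.5],
    [0,0,2.5],
  ],
  spin=[0,0,0,0],
)

```text
clock: 17.92
position: [0.4937, 0.0168, 0.1137]
tcp_rot: [3.141, -0.0, -2.758]
ft_force: [0.4, 0.2, -0.1]
gripper_width: 0.0002
```

Call:
carry_out(
  jaw=[0,0,0,0],
  linear=[
    [0,0,0.7],
    [0,0,1.4],
    [0,0,2],
    [0,0,2],
  ],
  spin=[0,0,0,0],
)

```text
clock: 18.25
position: [0.4938, 0.0168, 0.1128]
tcp_rot: [-3.141, 0.001, -2.757]
ft_force: [-2.8, 0.3, 9.6]
gripper_width: -0.0
```

Call:
carry_out(
  jaw=[0,0,0,0,0,0,0,0],
  linear=[
    [0,0,-3],
    [0,0,-15],
    [0,0,-40],
    [10,0,-80],
    [20,0,-115],
    [20,0,-130],
    [20,0,-130],
    [20,0,-130],
  ],
  spin=[0,0,0,0,0,0,0,0],
)

```text
clock: 18.92
position: [0.4754, 0.0092, 0.2424]
tcp_rot: [-3.141, 0.002, -2.758]
ft_force: [-1.1, 1.4, -0.2]
gripper_width: 0.0001
```

```bash
python3 snap.py 20 wrist scene top
python3 - <<'E'
import cv2
a=cv2.imread("pics/scene20.png")[170:310,265:405]
cv2.imwrite("pics/s20.png",cv2.resize(a,None,fx=4,fy=4,interpolation=cv2.INTER_CUBIC))
E
```

```text
19.0667 [0.47447219 0.00947523 0.24024997] [ 3.13995394e+00 -2.56315411e-03 -2.75756940e+00] [1.08770512 0.25016594 0.0515297 ] -0.00032493078946146275
```

View pics/wrist20.png

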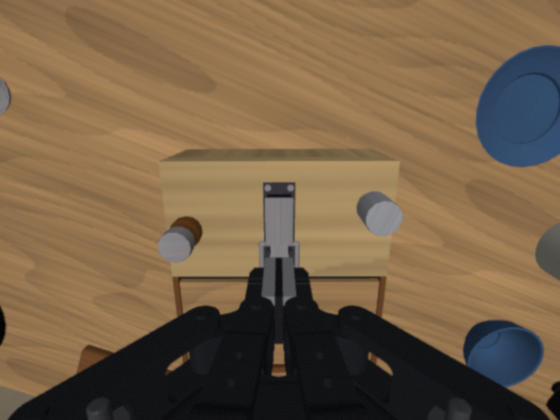

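View pics/s20.png

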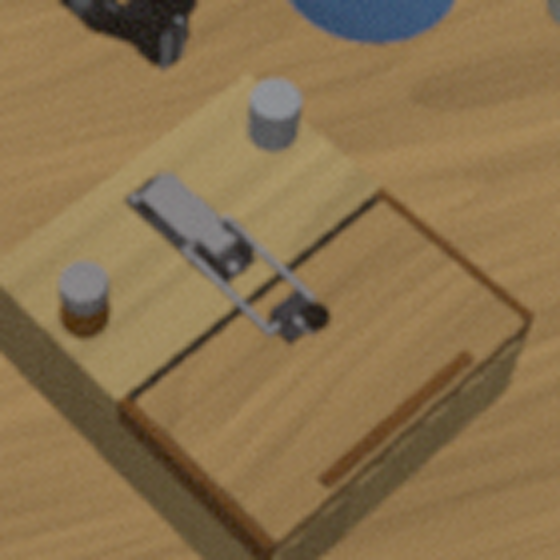

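Call:
carry_out(
  jaw=[0.5,0.5,0.5,0.5,0.5,0.5],
  linear=[
    [-30,0,-5],
    [-60,0,-10],
    [-90,0,-20],
    [-97,0,-20],
    [-97,0,-20],
    [-97,0,-20],
  ],
  spin=[0,0,0,0,0,0],
)

```text
clock: 19.57
position: [0.5642, 0.0456, 0.2599]
tcp_rot: [3.14, -0.004, -2.757]
ft_force: [-0.2, -0.2, -0.9]
gripper_width: 0.0425
```

```bash
python3 snap.py 21 wrist
python3 - <<'E'
import cv2
a=cv2.imread("pics/wrist21.png")[50:300,130:430]
cv2.imwrite("pics/k21.png",cv2.resize(a,None,fx=2.4,fy=2.4,interpolation=cv2.INTER_CUBIC))
a=cv2.imread("pics/wrist21.png")[140:290,230:330]
cv2.imwrite("pics/l21.png",cv2.resize(a,None,fx=4,fy=4,interpolation=cv2.INTER_CUBIC))
E
```

```text
19.6167 [0.56381765 0.04543745 0.26029932] [ 3.14025196 -0.00316638 -2.75752384] [ 0.20245355 -0.56170153 -0.03526193] 0.04240904201769526
```

View pics/l21.png

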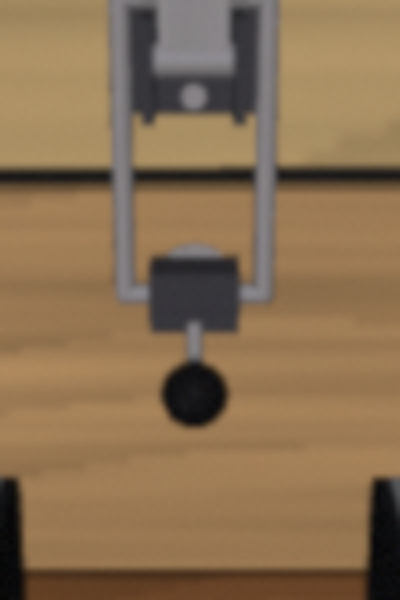

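View pics/k21.png

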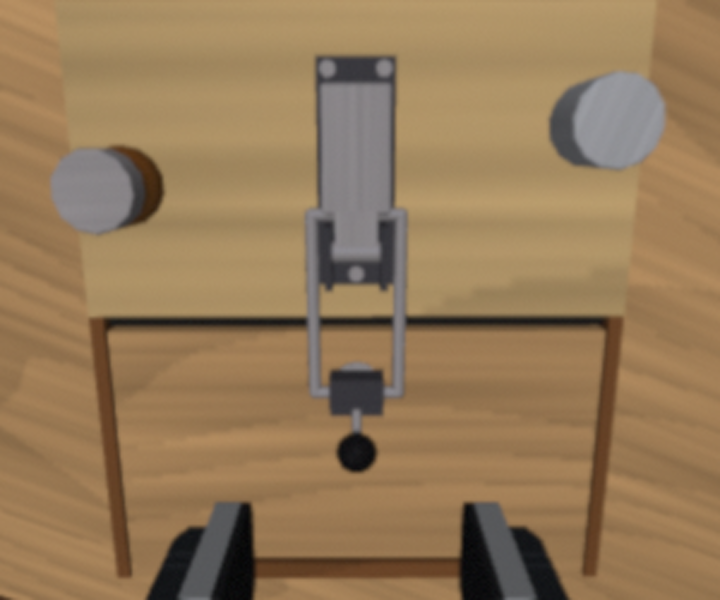

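```bash
python3 -c "
from plant import ctrl
print(ctrl.job_done())"
```

```text
the job is handed in; nothing more can be done
None
```

The latch is closed and the job is handed in, finished at about 20 s of the allowed 48 s; no verdict was reported.

**Hooking the loop:** I gripped the knob and swung the loop down until it landed on the ledge, which I felt as about 9 N. The keeper seems to sit about 3 mm lower than its mean height. I then drew the bar under the lip until it stopped on the post at about 8 N, with the lever at about 1.5 rad.

**Closing the lever:** I let go of the knob and pushed the lever over with the closed fingertips. The readings stayed at or below about 7 N until the lever went over by itself. A last light press of about 10 N found it firm at the height of the flat position.

**Last checks:**
- **Latch:** the final pictures show the lever flat and the bar still under the hook with nothing touching it.
- **Lid:** it moved about 6.5 to 7 mm, which puts it roughly 60 to 60.5 mm from the pivot, against the 61 mm limit. This comes from pictures good to about 1 to 2 mm, so it is the least certain check.
- **Bystanders:** nothing in the pictures looked moved, and the arm went nowhere near the things around the box. I did not measure their positions again.
- **Forces:** I read them only at the end of each move, so a brief peak in between would not show.

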